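# Oil the tension arm's pivot on a strip sander and hold the arm wound back

## Robot

A 6-joint arm with a two-finger parallel gripper is mounted at the origin on the work surface. World frame = base frame: x ahead of the robot, y to its left, z up, the work surface at z = 0. Lengths are in m, angles in rad, forces in N, time in s.
With the tool pointing down it reaches from about 0.15 to 0.775 m from the base axis. Payload 6.1 kg.
Tool frame: the origin (TCP) lies at the very end of the fingers, on their centre line; the grasp point (between the pads) lies 19 mm behind it; z points along the fingers, y is the line along which they close (so a half turn about z gives the same grasp; the last joint's range is limited). The gripper opens to 85 mm and grips with 20 to 120 N. Pads are 22 mm wide; open, the fingers measure 114 mm over their backs; the gripper's body (76 mm by 85 mm) begins 54 mm behind the grasp point. The pads swing forward as they close: fully open they stand 13 mm farther back than shut.
Start: joints at [1.221, 0.126, -0.04, 1.405, 0, 1.571], TCP at [0.18, 0.493, 0.231] pointing down, gripper open.
Joint ranges: [-2.72, 2.72], [-0.95, 1.95], [-1.27, 1.35], [-1.78, 2.02], [-1.46, 1.47], [-3.14, 3.14]. Speed limits (rad/s): [2.39, 2.39, 3.01, 3.14, 3.14, 3.14].

## Interface

Orientations are given as a rotation vector (axis times angle).
In Python, from station import env, optics, kin gives the robot as it stands (env), with the cameras (optics) and the kinematics (kin). Calls block until the motion is done:
- env.reach(position, orientation): joint-space move of the TCP to a pose.
- env.movel(position, vel=0.15, orientation=None): straight line of the TCP; orientation=None keeps the orientation; vel is the mean speed in m/s.
- env.move_j(angles): joint-space move.
- env.grip(opening, strength=None): finger opening in m; strength is the grip in N (None keeps the last); returns when the fingers have stopped.
- env.wait(seconds).
- kin.ik(position, orientation): joint angles nearest the present ones, or None.
- env.get_state(): the state.
- optics.snapshot(name): name is "side" or "top" or "wrist"; returns the picture (384x512x3 uint8, red, green, blue); there is no depth.
- optics.camera_model(name): a dict with "camera_matrix" (3x3 intrinsics, pixels), "T" (4x4, takes a point from camera to world coordinates); the wrist camera has in their place "T_tool_cam" (4x4, takes a point from camera to tool coordinates, whose origin is the TCP and whose axes are the flange's). Camera axes: x right, y up, looking along -z (the intrinsics and any distortion apply to the point x, -y, -z); pixel columns grow to the right and rows downward; lengths in m; the calibration is good to about 2 mm. The wrist camera is an equidistant fisheye: a pixel r from the principal point sees the ray r / f radians off the axis. A picture is of the moment at which its call begins: read the wrist's pose just before it. camera_model takes no time and is no camera call.
A pose or a line that the arm cannot do raises env.Unreachable and nothing moves.
- env.close_job(): hands the job in; it is judged then, once.
The state is a dict: "time_s": time; "q": joint angles; "qvel": joint speeds; "joint_efforts": joint torques, N m; "eef_pos": TCP position; "eef_rot": TCP orientation; "wrist_force": force on the tool from outside, world axes, zero at the start; "wrist_torque": the same for the moment, N m; "finger_gap": finger opening in m; "gripper_force": force on a finger pad.
Only numpy, scipy, OpenCV 4.12 (cv2) and the standard library are available. Lean on these libraries where they do the work, as an engineer would, in place of code of your own. Each camera call takes 0.05 s, during which the arm holds its last target. There are 200 camera calls.

## Task

The strip sander is lying flat with its belt off, ready for a new one. Press the oil pump plunger on top of the tension arm's pivot fully down to its stop and let it spring back up; then swing the sprung cage arm by the upright pin at its end, clockwise seen from above, all the way to its stop, and finish while still holding it there with the fingers, so that a belt could be slipped on. Leave the loose things on and around the sander where they are.

Things in the scene. Friction and masses are not known exactly. Their poses are not given: they have to be found in the camera images.
- sander: strip sander lying flat, fixed: grey housing 40 mm high, -70 to 165 mm in x, -110 to 125 mm in y. Origin on the bench under the arm's vertical pivot axis. On it stand two black wheels, tops at 82 mm: 68 mm diameter at (105, -65), 36 mm at (138, 25); two 10 mm stop pegs beside the arm reach 90 mm high. The oil cup on the pivot, 36 mm diameter, reaches 116 mm
- plunger_top (a point): centre of the top of the oil pump's plunger head, a plain steel disc 32 mm in diameter and 12 mm thick, on the pivot axis and 144 mm above the bench when up
- oil_plunger (a joint): travel of the plunger in m: 0 up (its spring returns it), 0.010 fully down at the stop; takes 4 N to start and 9 N at the stop
- pin_top (a point): centre of the top of the upright steel pin at the cage arm's end, 142 mm above the bench, 115 mm from the pivot axis. Pin 16 mm in diameter, free for 46 mm above the arm's upper plate, whose top is at 96 mm (two steel plates 20 mm wide with a black roller between, from 58 to 96 mm high). Keep the fingertips above 96 mm to grip or push the pin
- tension_arm (a joint): angle of the cage arm in rad: 0 at rest, growing clockwise seen from above to 0.87 at its stop. At 0 the arm points from the pivot 110 degrees counter-clockwise of the sander's x axis, at the stop 60 degrees. Its spring pulls it back to 0 when let go: 4.3 N at the pin at rest, 8.6 N at the stop
- spare_roller: spare black plastic idler roller standing on the sander's flat top, 28 mm diameter, 22 mm high; origin under its centre
- pliers: pliers lying flat, 160 mm long, 15 mm high; origin at their rivet, x towards the jaws
- handpiece: black rotary carving handpiece lying on the bench, 150 mm long, 24 mm thick; origin underneath, near mid-length, y towards the bit
- screwdriver: screwdriver lying flat along its x, about 200 mm long and 25 mm thick at the handle; origin underneath
- burr_block: wooden block 70 x 100 x 35 mm with small burrs standing in it, 58 mm high in all; origin under its centre
- wood_form: turned pale wooden vase shape, 84 mm widest, 85 mm high; origin under its centre
- wax_jar: squat jar of wax, 68 mm diameter, 60 mm high; origin under its centre
- water_bottle: clear bottle standing upright, 62 mm diameter, 150 mm high; origin under its centre

How it is judged:
On the way, in this order (a step that is already met when the one before it is completed fails the run):
1. the oil plunger is pressed to its stop while the arm is still at rest (value of joint oil_plunger above 0.0085 m and value of joint tension_arm below 0.12 rad), for 0.1 s.
2. the plunger is let up again before the arm is swung (value of joint oil_plunger below 0.002 m and value of joint tension_arm below 0.12 rad), for 0.1 s.
At the end, for the whole second after the job is handed in: The cage arm is held still within 0.06 rad of its stop by the fingers (more than 3 N between them and the arm), the plunger is back up within 2 mm, and every loose thing is within 30 mm of where it was (value of joint tension_arm between 0.81 and 0.95 rad and contact force between the fingers and tension_arm above 3 N and velocity of joint tension_arm between -0.1 and 0.1 rad/s and value of joint oil_plunger below 0.002 m and distance of each of spare_roller, pliers, handpiece, screwdriver, burr_block, wood_form, wax_jar, water_bottle from where it was at the start of the episode below 0.03 m); the arm keeps its last pose, push and grip.
It fails at once if a loose thing is shoved more than 30 mm or a standing one is tipped over (distance of any of spare_roller, pliers, handpiece, screwdriver, burr_block, wood_form, wax_jar, water_bottle from where it was at the start of the episode above 0.03 m or angle between any of wood_form, wax_jar, water_bottle's own z axis and vertical above 0.6 rad).
It also fails if it takes over 42 s, if anything falls off the work surface, if the arm or the gripper's body presses on something with over 40 N, if the wrist force passes 120 N, or if a joint passes its speed limit or range.

## Working session

There is one attempt and no reset: what is moved stays moved. The work goes in short steps, each a Python script; the robot and the scene stay as the last script left them, time stands still between calls to the robot, and variables do not carry over. Pictures are saved under pics/ and viewed, at most 10 in all, crops included, and the job is handed in when it is done.

```bash
mkdir -p pics; python3 - <<'E'
from station import env, optics, kin
import cv2,numpy as np
for n in("top","side","wrist"):
    cv2.imwrite(f"pics/{n}0.png",optics.snapshot(n)[:,:,::-1])
    m=optics.camera_model(n);print(n,{k:np.round(v,4).tolist() if not isinstance(v,str) else v for k,v in m.items()})
s=env.get_state();print(s)
E
```

```text
top {'camera_matrix': [[377.676, 0.0, 259.2845], [0.0, 377.676, 188.2999], [0.0, 0.0, 1.0]], 'T': [[-0.0248, 0.9992, -0.0329, 0.5223], [-0.9997, -0.025, -0.0051, 0.0199], [-0.006, 0.0328, 0.9994, 1.1372], [0.0, 0.0, 0.0, 1.0]]}
side {'camera_matrix': [[361.0326, 0.0, 258.2023], [0.0, 361.0326, 193.0698], [0.0, 0.0, 1.0]], 'T': [[0.9695, 0.1383, -0.2023, 0.434], [-0.245, 0.559, -0.7922, -0.6283], [0.0035, 0.8176, 0.5758, 0.575], [0.0, 0.0, 0.0, 1.0]]}
wrist {'camera_matrix': [[297.3186, 0.0, 257.9309], [0.0, 297.3186, 190.2045], [0.0, 0.0, 1.0]], 'T_tool_cam': [[-0.0011, 0.9565, 0.2916, 0.0736], [1.0, 0.0009, 0.0008, -0.0001], [0.0005, 0.2916, -0.9565, -0.1426], [0.0, 0.0, 0.0, 1.0]]}
{'time_s': 0.15, 'q': array([ 1.22098018e+00,  1.26246883e-01, -4.03412438e-02,  1.40541812e+00,
        2.69966413e-05,  1.57080131e+00]), 'qvel': array([-0.00061486, -0.00160023,  0.0030194 , -0.00048767, -0.00148446,
        0.00191259]), 'joint_efforts': array([ 1.60965534e-03, -4.36275530e+01,  3.53150475e+01,  1.36114127e-02,
       -1.07314540e-04, -2.55840000e-06]), 'eef_pos': array([0.17981676, 0.49291479, 0.23072043]), 'eef_rot': array([-5.46658830e-01, -3.09342451e+00,  1.86402354e-03]), 'wrist_force': array([-0.91135004,  0.33358869,  0.56332258]), 'wrist_torque': array([ 0.0174488 , -0.02825319,  0.04626993]), 'gripper_force': 0.0, 'finger_gap': 0.08538938738490001}
```

View pics/top0.png

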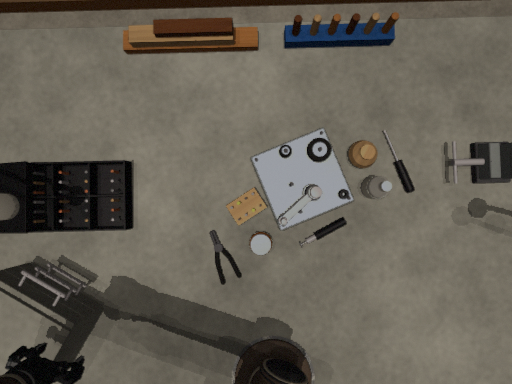

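View pics/side0.png

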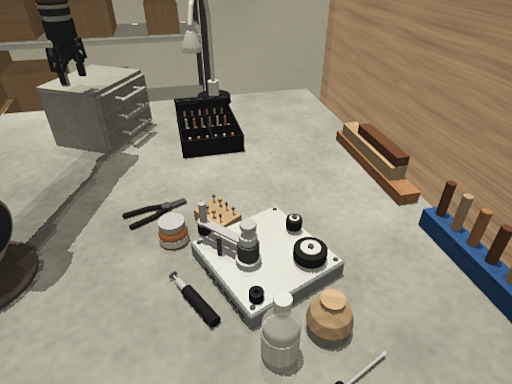

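The top view shows the plunger at about (312,191), the pin at about (283,220), the big wheel at (319,149) and the bottle at (377,187). I'll zoom both views in one picture.

```bash
python3 - <<'E'
import cv2,numpy as np
t=cv2.imread("pics/top0.png")[125:245,240:360]; s=cv2.imread("pics/side0.png")[190:310,185:305]
f=lambda a:cv2.resize(a,(400,400),interpolation=cv2.INTER_CUBIC)
cv2.imwrite("pics/crop.png",np.hstack([f(t),f(s)]))
E
```

```text
(no output)
```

View pics/crop.png

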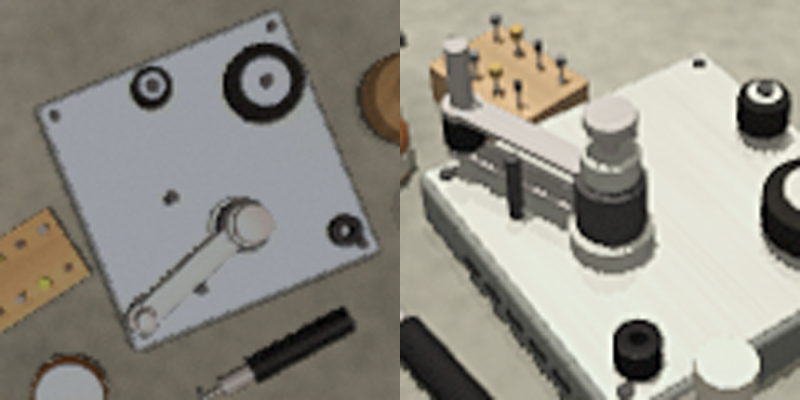

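```bash
cat > h.py <<'E'
from station import env, optics, kin
import numpy as np
from scipy.spatial.transform import Rotation as R
def ray(n,u,v):
    m=optics.camera_model(n);K=m["camera_matrix"];T=np.array(m["T"])
    d=np.array([(u-K[0][2])/K[0][0],-(v-K[1][2])/K[1][1],-1.])
    return T[:3,3],T[:3,:3]@d
def onz(n,u,v,z):
    o,d=ray(n,u,v);return o+d*(z-o[2])/d[2]
def ori(yaw,tilt=(0,0,0)): # tool z down, tool x at world angle yaw
    c,s=np.cos(yaw),np.sin(yaw)
    return R.from_matrix(np.array([[c,s,0],[s,-c,0],[0,0,-1.]])).as_rotvec()
E
python3 - <<'E'
from h import *
for nm,z,a,b in(("plunger",.144,(315.3,191.9),(248.3,225.1)),("pin",.142,(284.1,220.4),(201.8,203.5))):
    print(nm,onz("top",*a,z),onz("side",*b,z))
B=onz("top",319.2,149.3,.082);S=onz("top",285.6,150.8,.082);print(B,S)
P=onz("top",315.3,191.9,.144)
for w,l in((B,(105,-65)),(S,(138,25))):
    d=w-P;print(np.hypot(*d[:2]),np.hypot(*l),np.degrees(np.arctan2(d[1],d[0])-np.arctan2(l[1],l[0])))
p=onz("top",284.1,220.4,.142)-P;print(np.hypot(*p[:2]),np.degrees(np.arctan2(p[1],p[0])))
w=onz("top",377,187,.15);print("bottle",w)
s=env.get_state();print(R.from_rotvec(s["eef_rot"]).as_matrix().round(3))
E
```

```text
plunger [ 0.5418289  -0.12188557  0.144     ] [ 0.54260218 -0.13021629  0.144     ]
pin [ 0.46902744 -0.03804924  0.142     ] [ 0.46776742 -0.04058111  0.142     ]
[ 0.6621281 -0.1451965  0.082    ] [ 0.66031985 -0.05099596  0.082     ]
0.12253692170950081 123.4908903522847 20.792924888997184
0.13807766777087369 140.24621207005913 20.622523129079827
0.11103415671721653 130.97026449115072
bottle [ 0.55048503 -0.2822973   0.15      ]
[[-0.939  0.343 -0.   ]
 [ 0.343  0.939 -0.001]
 [ 0.    -0.001 -1.   ]]
```

```bash
python3 - <<'E'
from h import *
import cv2
env.reach([.543,-.126,.26],ori(np.radians(130.7)))
env.grip(0)
s=env.get_state();print(s["time_s"],s["eef_pos"],s["q"],s["wrist_force"],s["finger_gap"])
np.savez("w1.npz",p=s["eef_pos"],r=s["eef_rot"])
cv2.imwrite("pics/w1.png",optics.snapshot("wrist")[:,:,::-1])
E
```

```text
3.4583 [ 0.54298123 -0.126029    0.25998987] [-2.28060384e-01  1.90713440e-01  9.98618741e-02  1.47996718e+00
 -1.30456807e-05  6.32449527e-01] [-0.59506298  0.34919611 -0.0225712 ] -0.00010338834125022441
```

View pics/w1.png

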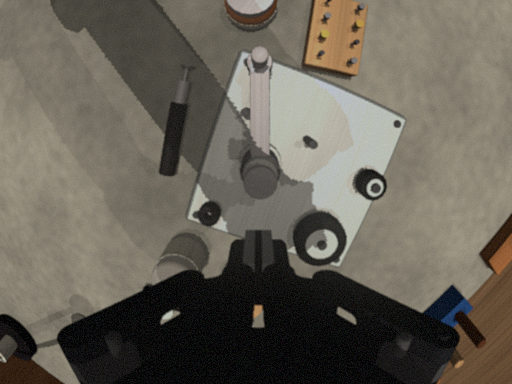

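The wrist view shows the plunger head at about (260,182) and the pin top at about (260,54), both near the image centre line.

```bash
cat >> h.py <<'E'
def wz(u,v,z,p,r):
    m=optics.camera_model("wrist");K=m["camera_matrix"];T=np.array(m["T_tool_cam"])
    a=np.array([u-K[0][2],v-K[1][2]]);rr=np.hypot(*a);th=rr/K[0][0]
    d=np.array([np.sin(th)*a[0]/rr,-np.sin(th)*a[1]/rr,-np.cos(th)])
    M=R.from_rotvec(r).as_matrix();o=p+M@T[:3,3];d=M@T[:3,:3]@d
    return o+d*(z-o[2])/d[2]
E
python3 - <<'E'
from h import *
import cv2
f=np.load("w1.npz");P=wz(260,181,.144,f["p"],f["r"]);Q=wz(260,54,.142,f["p"],f["r"]);d=Q-P
print(P,Q,np.hypot(*d[:2]),np.degrees(np.arctan2(d[1],d[0])))
a=cv2.imread("pics/w1.png");b=np.hstack([cv2.resize(a[y:y+60,230:290],(400,400),interpolation=cv2.INTER_CUBIC) for y in(150,30)])
cv2.imwrite("pics/w1c.png",cv2.convertScaleAbs(b,alpha=1.6))
E
```

```text
[ 0.54222292 -0.12211854  0.144     ] [ 0.46869285 -0.03656507  0.142     ] 0.11280987095703263 130.677847021223
```

View pics/w1c.png

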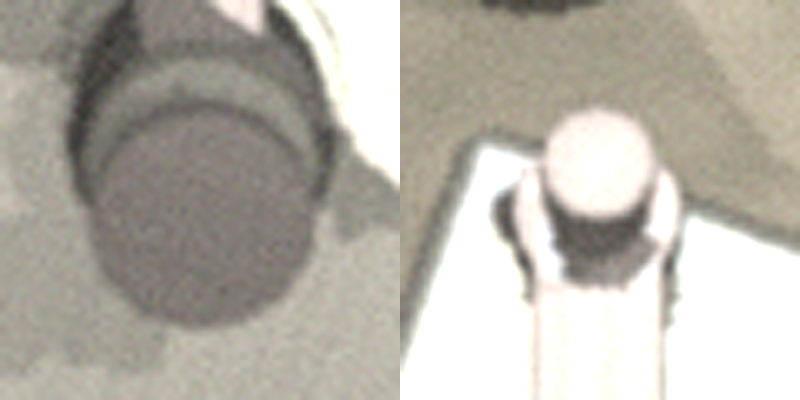

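The zoom puts the plunger centre at (260.3,182.0) and the pin at (260.2,54.3). That gives a pivot of about (0.543,-0.123) and a pin position of about (0.469,-0.037). Next I press the plunger.

```bash
python3 - <<'E'
from h import *
xy=[.543,-.123]
env.movel([*xy,.150],.1)
f0=env.get_state()["wrist_force"]
for z in np.arange(.143,.1295,-.001):
    env.movel([*xy,z],.03)
    s=env.get_state();f=s["wrist_force"]-f0;print(round(z,4),s["eef_pos"][2].round(4),f.round(1))
    if f[2]>16: break
env.wait(.3);print(env.get_state()["wrist_force"]-f0)
env.movel([*xy,.165],.08);env.wait(.2)
s=env.get_state();print(s["time_s"],s["wrist_force"]-f0)
E
```

```text
0.143 0.1436 [ 2.4 -0.4  4.9]
0.142 0.1425 [ 3.1 -1.6  4.9]
0.141 0.1413 [ 3.6 -2.1  5.9]
0.14 0.1404 [ 4.7 -1.8  5.9]
0.139 0.1395 [ 3.4 -1.4  6.2]
0.138 0.1386 [ 4.1 -1.6  7.6]
0.137 0.1376 [ 4.3 -1.3  7.7]
0.136 0.1367 [ 2.7 -2.   7.3]
0.135 0.1358 [ 3.5 -1.7  7.5]
0.134 0.1349 [ 2.4 -0.7  9.6]
0.133 0.1341 [2.8 0.2 9.4]
0.132 0.134 [ 1.  -1.6 15.9]
0.131 0.1339 [-2.   0.1 20.7]
[-1.34900671 -1.00323798 21.19075087]
9.2167 [ 0.63239419 -0.81981752  0.4774331 ]
```

The plunger hit its stop at about 20 N and has been released. Now I grip the pin and swing the arm.

```bash
python3 - <<'E'
from h import *
P=np.array([.543,-.123]);pin=np.array([.469,-.037]);a0=np.arctan2(*(pin-P)[::-1])
env.movel([*P,.21],.15)
env.movel([*pin,.21],.15)
env.grip(.05,40)
env.movel([*pin,.110],.1)
env.grip(0,40)
s=env.get_state();print(s["time_s"],s["finger_gap"],s["gripper_force"],s["wrist_force"],s["eef_pos"])
for t in np.linspace(0,.87,16)[1:]:
    a=a0-t;env.movel([P[0]+.114*np.cos(a),P[1]+.114*np.sin(a),.110],.06,ori(a))
    s=env.get_state();d=s["eef_pos"][:2]-P
    print(round(t,3),(a0-np.arctan2(d[1],d[0])).round(3),s["wrist_force"].round(1),s["finger_gap"].round(4))
    if np.linalg.norm(s["wrist_force"])>50: break
print(s["time_s"])
E
```

```text
12.6583 0.014711390401628638 39.027305245399475 [-2.8903423  -2.39824482  6.13552276] [ 0.46883551 -0.03742775  0.11055442]Traceback (most recent call last):
  File "<stdin>", line 12, in <module>
AttributeError: 'float' object has no attribute 'round'
```

```bash
python3 - <<'E'
from h import *
import cv2
P=np.array([.543,-.123]);pin=np.array([.469,-.037]);a0=np.arctan2(*(pin-P)[::-1])
for t in np.linspace(0,.87,16)[2:]:
    a=a0-t;env.movel([P[0]+.114*np.cos(a),P[1]+.114*np.sin(a),.110],.06,ori(a))
    s=env.get_state();d=s["eef_pos"][:2]-P
    print(round(t,3),round(float(a0-np.arctan2(d[1],d[0])),3),s["wrist_force"].round(1),round(float(s["finger_gap"]),4))
    if np.linalg.norm(s["wrist_force"])>50: break
print(s["time_s"],s["eef_pos"],s["gripper_force"])
np.savez("w2.npz",p=s["eef_pos"],r=s["eef_rot"])
b=np.hstack([cv2.resize(optics.snapshot("top")[125:245,240:360],(400,400)),cv2.resize(optics.snapshot("side")[190:310,185:305],(400,400))])
cv2.imwrite("pics/end.png",b[:,:,::-1])
E
```

```text
0.116 0.114 [-1.5 -4.7  6.4] 0.0146
0.174 0.172 [-3.5 -5.8  5.7] 0.0147
0.232 0.229 [-3.4 -4.7  6.8] 0.0149
0.29 0.286 [-2.7 -5.4  5.9] 0.0147
0.348 0.344 [-4.7 -5.5  6.6] 0.0151
0.406 0.401 [-3.7 -5.4  7.5] 0.0149
0.464 0.459 [-5.6 -5.5  8. ] 0.0148
0.522 0.516 [-4.9 -5.3  8.3] 0.0148
0.58 0.573 [-4.9 -4.6  7.7] 0.0151
0.638 0.631 [-5.6 -3.9  9.2] 0.0144
0.696 0.688 [-7.  -3.5  8. ] 0.0148
0.754 0.745 [-6.3 -3.9  7.2] 0.0143
0.812 0.803 [-8.4 -3.7  9.6] 0.0146
0.87 0.86 [-7.8 -2.5  9.7] 0.0147
16.5333 [ 0.55984541 -0.01096861  0.11052533] 39.582756757736206
```

View pics/end.png

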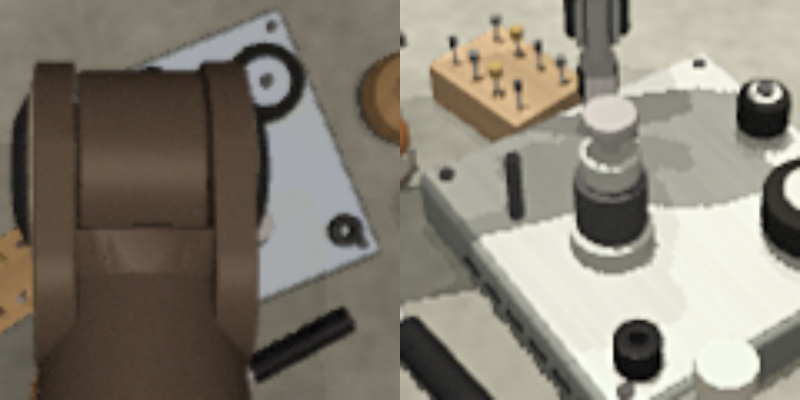

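The arm followed the swing: the pin is gripped and the side force matches the spring. The plunger is up and nothing else has moved. I'll nudge until the stop is felt, then hand in.

```bash
python3 - <<'E'
from h import *
P=np.array([.543,-.123]);pin=np.array([.469,-.037]);a0=np.arctan2(*(pin-P)[::-1])
for t in np.arange(.88,.961,.01):
    a=a0-t;env.movel([P[0]+.114*np.cos(a),P[1]+.114*np.sin(a),.110],.03,ori(a0-.87))
    env.wait(.1);s=env.get_state();d=s["eef_pos"][:2]-P
    ft=s["wrist_force"][:2]@[-np.sin(a),np.cos(a)]
    print(round(t,3),round(float(a0-np.arctan2(d[1],d[0])),3),round(ft,1))
    if ft>15: break
env.wait(.5);s=env.get_state();print(s["time_s"],s["gripper_force"],s["wrist_force"],s["finger_gap"])
if ft>15: print(env.close_job())
E
```

```text
0.88 0.866 8.8
0.89 0.868 11.5
0.9 0.869 15.2
18.1833 40.28154730796814 [-15.83431909  -1.35727187  13.64713227] 0.01502601902021164
the job is handed in; nothing more can be done
None
```

I pressed the oil plunger to its stop and let it spring back, then swung the cage arm to its stop at about 0.87 rad. The job was handed in at 18.2 s with the fingers still gripping the pin at about 40 N, and I saw no loose things moved, though the gripper hid part of the final view.

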